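# Load the specimen carrier and draw the index plunger of the turntable

### The arm

A 7-joint arm with a two-finger parallel gripper is mounted at the origin on a cart in front of the work surface, level with it; the furniture and walls round the work are solid. World frame = base frame: x ahead of the robot, y to its left, z up, the work surface at z = 0. Lengths are in mm, angles in rad, forces in N, time in s.
With the tool pointing down it reaches from about 400 to 875 mm from the base axis. Payload 4.4 kg.
Tool frame: the origin (TCP) lies at the very end of the fingers, on their centre line; the grasp point (between the pads) lies 19 mm behind it; z points along the fingers, y is the direction in which the jaws open and shut (so a half turn about z gives the same grasp; the last joint's range is limited). The gripper opens to 85 mm and grips with 20 to 120 N. Pads are 22 mm wide; open, the fingers measure 114 mm over their backs; the gripper's body (76 mm by 85 mm) begins 54 mm behind the grasp point. The pads swing forward as they close: fully open they stand 13 mm farther back than shut.
Start: joints at [1.125, 0.628, 0.038, 1.517, -0.027, 0.996, -0.02], TCP at [241.006, -603.684, 231.313] pointing down, gripper open.
Joint ranges: [-3.06, 3.06], [-0.37, 2.12], [-1.25, 1.32], [0.18, 2.47], [-1.1, 4.24], [0.23, 1.98], [-2.94, 2.94]. Speed limits (rad/s): [2.57, 2.57, 3.14, 3.14, 3.14, 3.14, 3.14].

### API

Orientations are given as [roll, pitch, yaw] about the fixed x, y, z axes, in that order (R = Rz(yaw) Ry(pitch) Rx(roll)).
In Python, from cell import ctrl gives the robot as it stands.
- The arm moves only by the shell command python3 -m crank 'ROWS' [OPENING]. ROWS is JSON, a list that holds one entry, the list of rows, each a list of 6 numbers: the shift along the tool's x, y, z in units of 30 mm (1.0 is 30 mm), then the turn, a rotation vector about the tool's x, y, z in units of 6 degrees (1.0 is 6 degrees). In form: [[[tx, ty, tz, rx, ry, rz], ...]]. A call has 1 to 12 rows; each row shifts and turns the pose as measured when the row begins, along the tool's axes as they then stand; what a row does not reach is not made up. A row lasts 1/12 s, in which the tool goes at most 41.7 mm and 7.16 degrees, less where a joint would pass 70% of its speed; a pose out of reach is approached as far as the arm can. A call is refused whole if a number of a shift passes 1 or a number of a turn 1, either way. A call with a gripper value outside its range is refused whole. OPENING is the gripper command: -1 is fully open, 1 is shut, values between are in proportion, set as the call begins (- or left out, the last holds). The fingers move at their own pace and stop on an object; the grip force is fixed at half the most. Time passes only in rows, so rows that do not move let the fingers close. It gives the time, the measured TCP pose, the force and the opening at its end, in the units of the state.
- ctrl.read_state(): the state, without advancing time (a new reading comes with each control period).
- ctrl.get_image(name): name is "scene" or "top"; returns a dict with "color" (420x560x3 uint8, red, green, blue), "depth" (420x560 float32, mm along the optical axis (not along the pixel's ray), 0 where there is no reading), "camera_matrix" (3x3 intrinsics, pixels), "R" (3x3) and "t" (3): a world point X has camera coordinates R X + t. Camera axes: x right, y down, z forward; pixel columns grow to the right and rows downward; lengths in mm; the calibration is good to about 2 mm. A picture is of the moment at which its call begins.
- ctrl.finish_job(): hands the job in, once; it reports no verdict.
Trained networks look in a picture, given as the dict that the camera call returned (one of the last four; its "shot" number tells which), for a name from the list of things; names that differ only in an ending like _2 or _b are one class to them, and where a whole thing is asked for, a point or a joint stands for the part that bears it (a point fixed in the world has none). Each returns a list of dicts, best first, with "conf" (0 to 1); they miss things now and then, are a little off and sometimes report something else, mostly with a low value. They report only what shows in the picture. A call takes as long as a camera call. They do not tell look-alikes from the thing itself.
- ctrl.search_frame(query, picture): "extent" ([centre column, centre row, width, height] in pixels, round what is visible of it).
The state is a dict: "clock": time; "qpos": joint angles; "qd": joint speeds; "tau": joint torques, N m; "eef_pos": TCP position; "tool_rot": TCP orientation; "force": force on the tool from outside, world axes, zero at the start; "torque": the same for the moment, N m; "width": finger opening in mm.
Only numpy, scipy, OpenCV 4.12 (cv2) and the standard library are available. Lean on these libraries where they do the work, as an engineer would, in place of code of your own. Each camera call takes 0.05 s, during which the arm holds its last target. There are 200 camera calls.

### The job

Take the aluminium specimen carrier by its black grip bar and lower it gently onto the indexing table, its two holes over the two brass locating pins (either way round), until it lies flush on the table, and let go of it while the index plunger is still home. Then pull the table's sprung index plunger by its red knob fully back to its stop, so that the table is unlocked, and finish while your gripper still holds it there: do not let go. Do not drop the carrier, and leave the other things on the desk where they are.

Things in the scene. Friction and masses are not known exactly. Their poses are not given: they have to be found in the camera images.
- specimen_carrier: loose aluminium plate 64 (x) x 96 (y) x 8 (z) mm, 0.15 to 0.28 kg, flat on the desk at the start. Origin: centre of its underside, z up. Two 10 mm through holes at y = +-36 mm. In the middle of its top a black grip bar 12 (x) x 36 (y) mm, 8 to 44 mm above the underside: grip it across x. Four brass discs stand 3 mm high on it at x = +-21, y = +-26 mm. Same after half a turn
- indexing_table: fixed indexing table, does not move: dark foot 155 x 130 x 16 mm, on it a round steel dial of 120 mm diameter, flat top 54 mm above the desk, and on its -x side, which roughly faces the robot, a blue bracket (18 x 34 mm, top at 56 mm) that carries the plunger. Origin: on the desk, on the dial's axis; z up
- nest (a point): centre of the dial's top, 54 mm above the desk, axes as the indexing table's. Two brass locating pins of 8 mm diameter, 14 mm tall, the top 5 mm tapered to 4 mm, stand at y = +-36 mm. The carrier is seated when its origin lies here, its y along this y (either way round)
- pull_knob (a point): red knob of the index plunger: level cylinder along x, 22 mm diameter, 28 mm long, then a flange 30 mm diameter, 6 mm thick at its outer (-x) end. Origin: middle of the 28 mm cylinder, on its axis, at home 114 mm from the dial's axis and 40 mm above the bare desk. Axes as the indexing table's; pulled along its own -x. 14 mm from its inner end to the bracket's face
- index_plunger (a joint): sprung slide of plunger and knob: 0 = home (nose 10 mm deep in its seat hole in the dial's rim), 0.016 = fully back at the stop, nose clear. Its spring pulls home with 5 N at 0, rising to 11 N at 0.016, and snaps it home when let go
- dropper_bottle: clear glass dropper bottle with white bulb, 42 x 41 x 110 mm; origin at the centre of its underside; a bystander, leave it alone
- loupe: silver folding pocket loupe lying down, 26 x 54 x 15 mm; origin at the centre of its underside; a bystander, leave it alone
- oil_bottle: small brown bottle with black cap, 25 x 25 x 56 mm; origin at the centre of its underside; a bystander, leave it alone
- glass_box: clear open square glass box, 38 x 38 x 21 mm; origin at the centre of its underside; a bystander, leave it alone
- objective_can: round can with black base and clear top, 39 mm diameter, 66 mm tall, standing alone on the right half of the desk; origin at the centre of its underside; a bystander, leave it alone
- vial: glass vial with blue cap, 19 mm diameter, 58 mm tall, standing alone by the computer mouse; origin at the centre of its underside; a bystander, leave it alone
Not all that is in view belongs to the job. There is more than one size of the indexing_table; the job needs the larger. What is shaped like the specimen_carrier but brown is not meant.

How it is judged:
By the outcome, as a careful person would: the job done as asked, in the order asked, and still so for the second after the job is handed in, while the arm keeps its last pose, push and grip.
It also fails if it takes over 51 s, if anything falls off the work surface, if the arm or the gripper's body presses on something with over 40 N, if the wrist force passes 120 N, or if a joint passes its speed limit or range.

## Working session

There is one attempt and no reset: what is moved stays moved. The work goes in short steps, Python scripts to look and compute and a shell command to move; the robot and the scene stay as the last step left them, time stands still between calls to the robot, and variables do not carry over. Pictures are saved under pics/ and viewed, about 8 in all and at most 12, crops included, and the job is handed in when it is done.

```bash
ls; mkdir -p pics
cat > h.py <<'E'
from cell import ctrl
import numpy as np, cv2
from scipy.spatial.transform import Rotation as Ro
def world(p,u,v,d=None,z=None):
    K,R,t=[np.array(p[k],float) for k in("camera_matrix","R","t")]
    ray=np.linalg.inv(K)@[u,v,1.]
    if z is not None:
        c=-R.T@t; w=R.T@ray; return c+w*(z-c[2])/w[2]
    if d is None: d=p["depth"][int(round(v)),int(round(u))]
    return R.T@(ray*d-t)
def pix(p,X):
    K,R,t=[np.array(p[k],float) for k in("camera_matrix","R","t")]
    c=K@(R@np.array(X,float)+t); return c[:2]/c[2]
def save(p,n,crop=None,s=1):
    im=p["color"][:,:,::-1]
    if crop: a,b,c,d=crop; im=im[b:d,a:c]
    cv2.imwrite("pics/"+n,cv2.resize(im,None,fx=s,fy=s,interpolation=cv2.INTER_CUBIC))
def cloud(p):
    K,R,t=[np.array(p[k],float) for k in("camera_matrix","R","t")]
    d=p["depth"]; v,u=np.mgrid[:d.shape[0],:d.shape[1]]
    P=np.stack([u*d,v*d,d],-1)@np.linalg.inv(K).T
    return (P-t)@R
E
python3 - <<'E'
from h import *
a=ctrl.get_image("scene");b=ctrl.get_image("top")
im=np.vstack([a["color"],b["color"]])[:,:,::-1]
save(a,"s0.png",s=1.4);save(b,"t0.png",s=1.4)
for n,p in(("scene",a),("top",b)):
    print(n,-np.array(p["R"]).T@p["t"])
    for q in("specimen_carrier","indexing_table","pull_knob","index_plunger"):
        for r in ctrl.search_frame(q,p)[:4]:
            u,v=r["extent"][:2];print(q,np.round(r["conf"],2),np.round(r["extent"]),np.round(world(p,u,v)))
s=ctrl.read_state();print(s)
E
```

```text
pics
scene [-200.61244241 1011.24720533  648.92981739]
specimen_carrier 0.93 [245. 246.  33.  29.] [568. 159.  18.]
specimen_carrier 0.8 [281. 266.  45.  28.] [432. 174.  14.]
specimen_carrier 0.79 [284. 225.  21.  18.] [570. -22.  13.]
indexing_table 0.84 [323. 202.  60.  32.] [ 539. -194.   40.]
indexing_table 0.83 [352. 234.  51.  29.] [364. -72.  31.]
indexing_table 0.36 [345. 206.  13.  12.] [ 473. -221.   37.]
pull_knob 0.44 [373. 234.  13.   6.] [ 311. -102.   34.]
top [ 454.05550164  -20.40917576 1177.14843145]
specimen_carrier 0.97 [223. 221.  43.  39.] [574. 137.  18.]
specimen_carrier 0.92 [217. 271.  33.  38.] [440. 153.  16.]
specimen_carrier 0.62 [290. 220.  33.  37.] [571. -44.  25.]
indexing_table 0.81 [308. 292.  46.  57.] [380. -86.  40.]
indexing_table 0.6 [353. 222.  59.  76.] [ 558. -208.   50.]
pull_knob 0.59 [320. 314.  12.  16.] [ 322. -115.   35.]
pull_knob 0.47 [365. 252.  10.  17.] [ 479. -237.   48.]
index_plunger 0.62 [365. 246.  11.  25.] [ 495. -237.   50.]
{'clock': 0.5, 'qpos': array([ 1.12519623,  0.62842115,  0.03849894,  1.51742418, -0.02696604,
        0.99632424, -0.02002789]), 'qd': array([ 2.18094878e-04, -8.72106044e-04, -9.20057601e-04, -9.80205583e-04,
       -1.48273442e-05, -8.00488477e-04,  1.50212391e-03]), 'tau': array([-7.89885125e-04, -5.62802947e+01,  1.22440293e+00, -1.93603921e+01,
        1.09049966e-02,  2.64604547e-03,  7.70696658e-06]), 'eef_pos': array([ 240.98944711, -603.66440105,  231.29193934]), 'tool_rot': array([-3.14153387e+00, -5.93815158e-06,  3.79765958e-01]), 'force': array([-0.52296624, -0.18999519,  0.16609527]), 'torque': array([-0.05536059,  0.02015544,  0.00651363]), 'width': 85.52728190328473}
```

```bash
python3 - <<'E'
import cv2
im=cv2.imread("pics/t0.png"); im=cv2.resize(im,(560,420),interpolation=cv2.INTER_AREA)
E
python3 - <<'E'
from h import *
p=ctrl.get_image("top"); np.savez("top0.npz",**{k:p[k] for k in("color","depth","camera_matrix","R","t")})
save(p,"t1.png",(190,180,400,330),3.8)
E
```

```text
(no output)
```

View pics/s0.png

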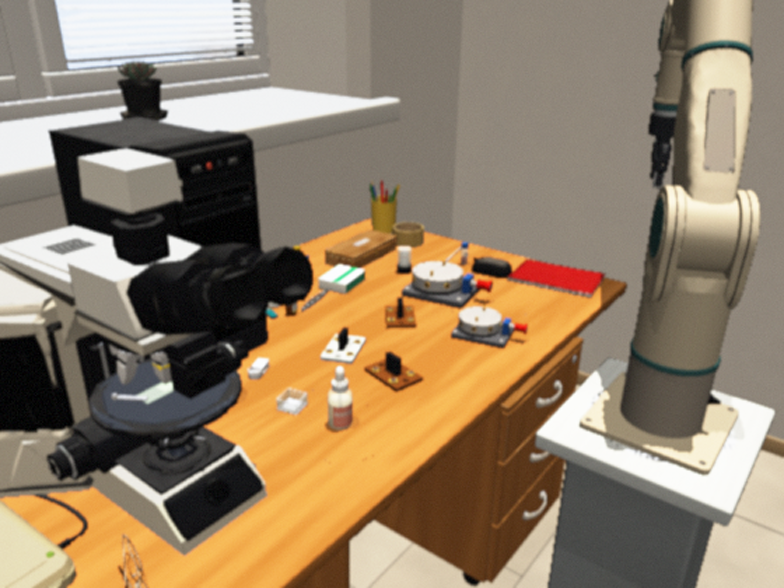

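View pics/t1.png

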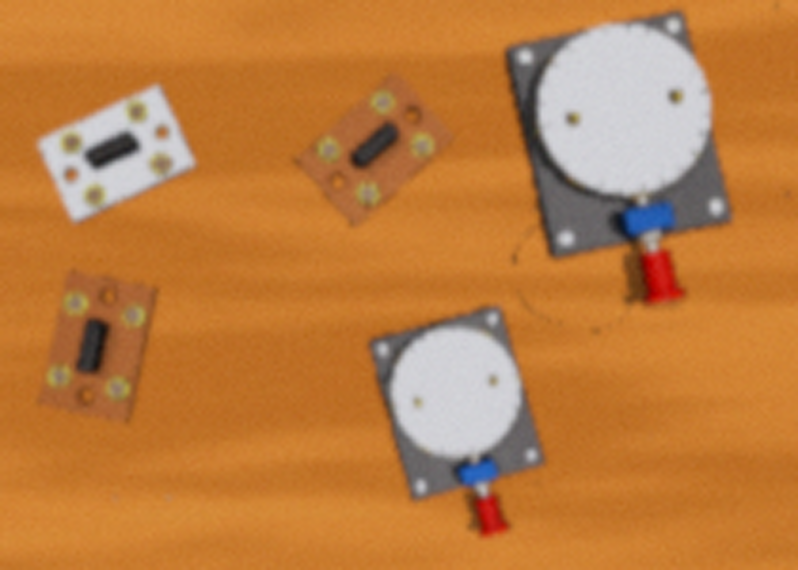

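The top crop shows the aluminium carrier at crop (115,153) with its holes at (162,132) and (71,174). The large table's dial is at (624,108), its pins at (573,118) and (676,97), and the red knob at (658,275). The brown look-alikes and the small table are decoys.

```bash
cat > m.py <<'E'
from h import *
p=dict(np.load("top0.npz")); C=cloud(p); col=p["color"].astype(int)
hsv=cv2.cvtColor(p["color"],cv2.COLOR_RGB2HSV)
def seg(m):
    n,l,st,ce=cv2.connectedComponentsWithStats(m.astype(np.uint8)); k=1+np.argmax(st[1:,4]); return l==k
def box(a,b,c,d):
    m=np.zeros(col.shape[:2],bool); m[b:d,a:c]=1; return m
def tz(u,v,z): return np.array([world(p,x,y,z=z)[:2] for x,y in zip(u,v)])
white=(hsv[...,1]<60)&(hsv[...,2]>140)
# carrier: non-orange region closed
m=seg((box(195,195,246,245))&((hsv[...,1]<110)|(hsv[...,2]<70)))
cs,_=cv2.findContours(m.astype(np.uint8),cv2.RETR_EXTERNAL,cv2.CHAIN_APPROX_NONE)
q=cs[0][:,0,:]; r=cv2.minAreaRect(tz(q[:,0],q[:,1],8).astype(np.float32)); print("carrier rect",r,"depth med",np.median(C[...,2][m]))
def q2(u,v):return 190+u/3.8-.37,180+v/3.8-.37   # cv2.resize pixel-centre shift
for n,a,b,z in(("holes",(162,132),(71,174),8),("pins",(573,118),(676,97),65),("discsA",(137,111),(94,195),11),("discsB",(72,143),(161,163),11)):
    A=world(p,*q2(*a),z=z)[:2];B=world(p,*q2(*b),z=z)[:2];d=A-B
    print(n,A,B,"mid",(A+B)/2,"len",np.hypot(*d),"yaw",np.degrees(np.arctan2(d[1],d[0])))
m=seg(box(322,180,380,236)&white)
cs,_=cv2.findContours(m.astype(np.uint8),cv2.RETR_EXTERNAL,cv2.CHAIN_APPROX_NONE);q=cs[0][:,0,:]
print("dial",cv2.minEnclosingCircle(tz(q[:,0],q[:,1],54).astype(np.float32)),cv2.fitEllipse(tz(q[:,0],q[:,1],54).astype(np.float32)),np.median(C[...,2][m]))
red=box(340,240,380,265)&(hsv[...,1]>150)&((hsv[...,0]<6)|(hsv[...,0]>172))&(hsv[...,2]>90)
m=seg(red);v,u=np.nonzero(m);print("knob",len(u),cv2.minAreaRect(tz(u,v,48).astype(np.float32)),np.percentile(C[...,2][m],90))
blue=box(340,225,380,250)&(hsv[...,0]>95)&(hsv[...,0]<125)&(hsv[...,1]>130)
m=seg(blue);v,u=np.nonzero(m);print("bracket",tz(u,v,56).mean(0))
E
python3 m.py
```

```text
carrier rect ((577.7936401367188, 145.7447052001953), (67.40180206298828, 99.3259048461914), 23.55889320373535) depth med 8.88423378333812
holes [591.88924717 112.21497423] [563.43335164 178.05920095] mid [577.6612994  145.13708759] len 71.73005075888419 yaw -66.62745051183202
pins [ 586.70963717 -175.09690056] [ 599.11116995 -245.8452728 ] mid [ 592.91040356 -210.47108668] len 71.82708535143065 yaw 99.94240651384425
discsA [607.2420613  129.63580829] [547.62692671 161.20574742] mid [577.434494   145.42077785] len 67.45832290703937 yaw -27.904015974769568
discsB [585.45176055 176.64416403] [569.22444953 112.92653706] mid [577.33810504 144.78535054] len 65.75151412276819 yaw 75.71191314761114
dial ((595.3245239257812, -219.49703979492188), 67.15219116210938) ((594.44580078125, -212.6141357421875), (115.71529388427734, 122.07949829101562), 67.03457641601562) 54.886542034805224
knob 95 ((479.0195617675781, -231.86309814453125), (32.61989974975586, 21.294191360473633), 5.294701099395752) 54.09734870828792
bracket [ 517.3902443  -223.31538368]
```

```bash
cat > go.py <<'E'
import sys; from h import *
# go.py x y z yawdeg : needed total shift (units) in present tool axes, and turn about tool axes (units of 6 deg)
x,y,z,w=map(float,sys.argv[1:5]); s=ctrl.read_state(); R=Ro.from_euler("xyz",s["tool_rot"]); T=Ro.from_euler("xyz",[np.pi,0,np.radians(w)])
d=R.inv().apply(np.array([x,y,z])-s["eef_pos"])/30; r=np.degrees((R.inv()*T).as_rotvec())/6
print("t",s["clock"],"pos",s["eef_pos"].round(1),"rpy",np.degrees(s["tool_rot"]).round(2),"F",s["force"].round(1),"w",round(s["width"],1),"q",s["qpos"].round(2))
print("shift",d.round(3),"turn",r.round(3),"| shift in target axes",(T.inv().apply(np.array([x,y,z])-s["eef_pos"])/30).round(3))
E
python3 go.py 577.6 145.2 150 113.4
python3 - <<'E'
from h import *
p=dict(np.load("top0.npz"));C=cloud(p)
m=(p["depth"]>0)&(C[...,2]>100)&(C[...,0]>150)
for y in range(-500,600,50):
    k=m&(C[...,1]>=y)&(C[...,1]<y+50)
    if k.sum(): print(y,k.sum(),C[k].min(0).round(),C[k].max(0).round())
E
```

```text
t 0.55 pos [ 241.  -603.7  231.3] rpy [-180.     -0.     21.76] F [-0.7 -0.4 -0.2] w 85.1 q [ 1.13  0.63  0.04  1.52 -0.03  1.   -0.02]
shift [ 19.675 -19.023   2.71 ] turn [ -0.     -0.    -15.273] | shift in target axes [18.453 20.211  2.71 ]
-500 161 [ 929. -499.  100.] [1015. -450.  152.]
-450 6 [ 954. -450.  101.] [ 976. -446.  119.]
50 16 [1141.   67.  101.] [1154.   74.  113.]
100 18 [1139.  140.  102.] [1151.  145.  118.]
200 8133 [706. 214. 100.] [1072.  250.  426.]
250 4316 [705. 250. 101.] [964. 300. 427.]
300 4362 [409. 300. 100.] [966. 350. 426.]
350 4295 [706. 350. 101.] [968. 400. 426.]
400 1309 [638. 400. 101.] [968. 450. 420.]
450 3081 [540. 450. 100.] [772. 500. 344.]
500 5953 [386. 500. 100.] [772. 550. 368.]
550 2125 [379. 550. 100.] [772. 600. 328.]
```

```bash
python3 -m crank '[[[0.8,-0.78,0,0,0,0],[0.8,-0.78,0,0,0,0],[0.8,-0.78,0,0,0,0],[0.8,-0.78,0,0,0,0],[0.8,-0.78,0,0,0,0],[0.8,-0.78,0,0,0,0],[0.8,-0.78,0,0,0,0],[0.8,-0.78,0,0,0,0],[0.8,-0.78,0,0,0,0],[0.8,-0.78,0,0,0,0],[0.8,-0.78,0,0,0,0],[0.8,-0.78,0,0,0,0]]]' -1
python3 -m crank '[[[0.8,-0.78,0,0,0,0],[0.8,-0.78,0,0,0,0],[0.8,-0.78,0,0,0,0],[0.8,-0.78,0,0,0,0],[0.8,-0.78,0,0,0,0],[0.8,-0.78,0,0,0,0],[0.8,-0.78,0,0,0,0],[0.8,-0.78,0,0,0,0],[0.8,-0.78,0,0,0,0],[0.8,-0.78,0,0,0,0],[0,0,0,0,0,-1],[0,0,0,0,0,-1]]]'
python3 -m crank '[[[0,0,0,0,0,-1],[0,0,0,0,0,-1],[0,0,0,0,0,-1],[0,0,0,0,0,-1],[0,0,0,0,0,-1],[0,0,0,0,0,-1],[0,0,0,0,0,-1],[0,0,0,0,0,-1],[0,0,0,0,0,-1],[0,0,0,0,0,-1],[0,0,0,0,0,-1],[0,0,0,0,0,-1]]]'
python3 go.py 577.6 145.2 75 113.4
```

```text
clock: 1.55
eef_pos: [407.4, -231.6, 229.6]
tool_rot: [3.131, 0.003, 0.362]
force: [0.3, 0.6, -0.2]
width: 85.8
clock: 2.55
eef_pos: [558.0, 100.0, 229.8]
tool_rot: [3.129, -0.007, 0.59]
force: [-1.3, -1.4, -0.7]
width: 85.5
clock: 3.55
eef_pos: [559.3, 103.6, 231.2]
tool_rot: [3.128, 0.011, 1.916]
force: [-0.4, 0.3, 0.6]
width: 85.3
t 3.55 pos [559.3 103.6 231.2] rpy [179.21   0.64 109.77] F [-0.4  0.3  0.6] w 85.3 q [ 0.05  0.53 -0.45  1.76  0.3   0.9  -0.18]
shift [1.158 0.971 5.208] turn [ 0.129  0.111 -0.604] | shift in target axes [1.032 1.11  5.207]
```

```bash
python3 -m crank '[[[0.4,0.35,0.8,0.1,0.1,-0.6],[0.4,0.35,0.8,0,0,0],[0.3,0.3,0.8,0,0,0],[0.05,0.05,0.8,0,0,0],[0,0,0.8,0,0,0],[0,0,0.6,0,0,0],[0,0,0,0,0,0]]]'
python3 go.py 577.6 145.2 75 113.4
```

```text
clock: 4.13
eef_pos: [581.7, 148.1, 90.8]
tool_rot: [3.13, 0.003, 1.983]
force: [-0.2, -0.5, -0.4]
width: 85.7
t 4.1333 pos [581.7 148.1  90.8] rpy [179.32   0.19 113.61] F [-0.2 -0.5 -0.4] w 85.7 q [-0.07  0.76 -0.37  1.78  0.42  0.67 -0.27]
shift [-0.033 -0.172  0.525] turn [0.114 0.032 0.035] | shift in target axes [-0.035 -0.166  0.527]
```

```bash
python3 -m crank '[[[-0.03,-0.17,0.5,0.11,0,0],[0,0,0.5,0,0,0],[0,0,0.5,0,0,0],[0,0,0.4,0,0,0],[0,0,0.3,0,0,0],[0,0,0,0,0,0],[0,0,0,0,0,0]]]'
python3 go.py 577.6 145.2 14 113.4
```

```text
clock: 4.72
eef_pos: [581.6, 145.4, 26.5]
tool_rot: [3.135, 0.005, 1.981]
force: [0.5, -0.1, 0.3]
width: 85.4
t 4.7167 pos [581.6 145.4  26.5] rpy [179.64   0.3  113.52] F [ 0.5 -0.1  0.3] w 85.4 q [-0.1   0.85 -0.32  1.8   0.47  0.55 -0.31]
shift [ 0.049 -0.127  0.416] turn [0.06  0.049 0.02 ] | shift in target axes [ 0.046 -0.124  0.417]
```

```bash
python3 -m crank '[[[0.05,-0.13,0.3,0.06,0.05,0],[0,-0.05,0.15,0,0,0],[0,0,0,0,0,0],[0,0,0,0,0,0]]]'
python3 go.py 577.6 145.2 14 113.4
python3 - <<'E'
from h import *
p=ctrl.get_image("scene"); s=ctrl.read_state()
print(pix(p,s["eef_pos"])); save(p,"g1.png",(195,195,295,270),6)
E
```

```text
clock: 5.05
eef_pos: [577.2, 144.9, 14.1]
tool_rot: [3.138, -0.0, 1.981]
force: [0.5, 0.3, -0.5]
width: 85.5
t 5.05 pos [577.2 144.9  14.1] rpy [ 1.7982e+02 -1.0000e-02  1.1349e+02] F [ 0.5  0.3 -0.5] w 85.5 q [-0.1   0.87 -0.31  1.82  0.48  0.53 -0.31]
shift [0.002 0.017 0.002] turn [ 0.03  -0.001  0.016] | shift in target axes [0.002 0.017 0.002]
[245.71331096 244.89105744]
```

View pics/g1.png

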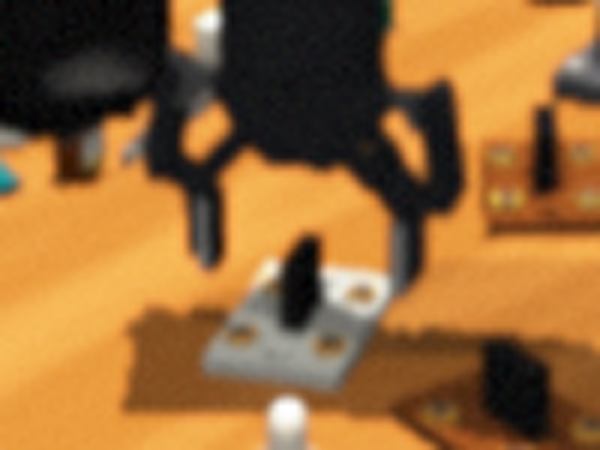

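The open fingers, at crop (208,235) and (405,245), straddle the bar at (302,285) centrally. I'll close now.

```bash
python3 -m crank '[[[0,0,0,0,0,0],[0,0,0,0,0,0],[0,0,0,0,0,0],[0,0,0,0,0,0],[0,0,0,0,0,0],[0,0,0,0,0,0],[0,0,0,0,0,0],[0,0,0,0,0,0],[0,0,0,0,0,0],[0,0,0,0,0,0]]]' 1
python3 -m crank '[[[0,0,-0.3,0,0,0],[0,0,-0.5,0,0,0],[0,0,-0.8,0,0,0],[0,0,-0.8,0,0,0],[0,0,-0.8,0,0,0],[0,0,-0.8,0,0,0],[0,0,-0.8,0,0,0],[0,0,-0.5,0,0,0],[0,0,0,0,0,0]]]'
python3 go.py 592.9 -210.5 160 99.9
python3 - <<'E'
from h import *
p=ctrl.get_image("scene"); s=ctrl.read_state()
print(pix(p,s["eef_pos"])); save(p,"g2.png",(195,155,295,230),6)
E
```

```text
clock: 5.93
eef_pos: [578.2, 145.3, 15.4]
tool_rot: [3.136, 0.0, 1.981]
force: [-0.1, 0.7, 0.7]
width: 11.1
clock: 6.68
eef_pos: [574.0, 144.2, 182.2]
tool_rot: [-3.139, -0.001, 1.983]
force: [0.4, 0.2, -0.9]
width: 11.3
t 6.6833 pos [574.  144.2 182.2] rpy [-1.7985e+02 -4.0000e-02  1.1359e+02] F [ 0.4  0.2 -0.9] w 11.3 q [-0.01  0.64 -0.45  1.73  0.34  0.86 -0.2 ]
shift [-11.088  -4.154   0.744] turn [-0.025 -0.004  2.282] | shift in target axes [-11.756  -1.413   0.742]
[245.64948797 189.69500751]
```

View pics/g2.png

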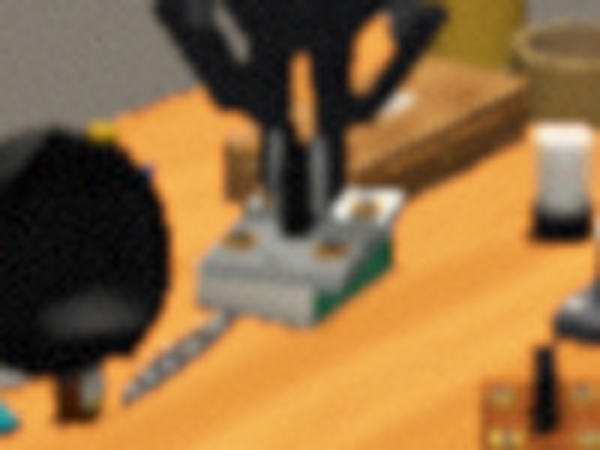

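Carrier gripped (width about 11 mm) and lifted level at crop (300,260). Next I carry it to the table.

```bash
python3 -m crank '[[[-0.5,-0.2,0,0,0,0],[-0.9,-0.33,0,0,0,0],[-0.9,-0.33,0,0,0,0],[-0.9,-0.33,0,0,0,0],[-0.9,-0.33,0,0,0,0],[-0.9,-0.33,0,0,0,0],[-0.9,-0.33,0,0,0,0],[-0.9,-0.33,0,0,0,0],[-0.9,-0.33,0,0,0,0],[-0.9,-0.33,0,0,0,0],[-0.9,-0.33,0,0,0,0],[-0.7,-0.3,0,0,0,0]]]'
python3 -m crank '[[[-0.5,-0.2,0,0,0,0],[-0.3,-0.1,0,0,0,0.7],[0,0,0,0,0,0.7],[0,0,0.2,0,0,0.7],[0,0,0.2,0,0,0],[0,0,0,0,0,0],[0,0,0,0,0,0]]]'
python3 go.py 592.9 -210.5 150 99.9
```

```text
clock: 7.73
eef_pos: [582.6, -186.8, 162.8]
tool_rot: [-3.116, -0.019, 2.001]
force: [0.1, 0.9, -2.4]
width: 11.2
clock: 8.32
eef_pos: [574.1, -224.2, 137.3]
tool_rot: [-3.093, -0.017, 1.761]
force: [-0.4, -0.1, -1.7]
width: 11.3
t 8.3167 pos [ 574.1 -224.2  137.3] rpy [-177.2    -0.96  100.88] F [-0.4 -0.1 -1.7] w 11.3 q [ 0.55  0.74 -0.38  1.65  0.34  0.88  0.21]
shift [ 0.336  0.679 -0.451] turn [-0.467 -0.155  0.167] | shift in target axes [ 0.341  0.695 -0.423]
```

```bash
python3 -m crank '[[[0.17,0.34,0,-0.24,-0.08,0.08],[0.17,0.34,0,-0.24,-0.08,0.08],[0,0,0.3,0,0,0],[0,0,0.2,0,0,0],[0,0,0,0,0,0],[0,0,0,0,0,0]]]'
python3 go.py 592.9 -210.5 115 99.9
```

```text
clock: 8.82
eef_pos: [590.5, -208.3, 117.7]
tool_rot: [-3.139, -0.002, 1.754]
force: [0.9, -0.5, -0.6]
width: 11.0
t 8.8167 pos [ 590.5 -208.3  117.7] rpy [-1.7983e+02 -1.4000e-01  1.0049e+02] F [ 0.9 -0.5 -0.6] w 11.0 q [ 0.52  0.75 -0.37  1.68  0.36  0.78  0.17]
shift [-0.087  0.064  0.089] turn [-0.028 -0.023  0.098] | shift in target axes [-0.086  0.065  0.09 ]
```

```bash
python3 -m crank '[[[-0.08,0.06,0.1,0,0,0.1],[0,0,0.1,0,0,0],[0,0,0,0,0,0],[0,0,0,0,0,0]]]'
python3 - <<'E'
from h import *
s=ctrl.read_state();print(s["eef_pos"],np.degrees(s["tool_rot"]))
p=ctrl.get_image("scene");b=ctrl.get_image("top")
for n,q in(("sc1",p),("tp1",b)): np.savez(n+".npz",**{k:q[k] for k in("color","depth","camera_matrix","R","t")})
A=cv2.resize(p["color"][160:230,275:375],None,fx=6,fy=6,interpolation=cv2.INTER_CUBIC)[:,:,::-1]
save(p,"c1s.png",(275,155,375,230),8)
save(b,"c1t.png",(315,175,395,235),10)
E
```

```text
clock: 9.15
eef_pos: [592.3, -212.0, 110.6]
tool_rot: [-3.137, -0.002, 1.742]
force: [-0.1, 0.5, -0.7]
width: 10.8
[ 592.26960876 -211.95047523  110.58364009] [-1.79731008e+02 -1.27853774e-01  9.97845626e+01]
```

View pics/c1s.png

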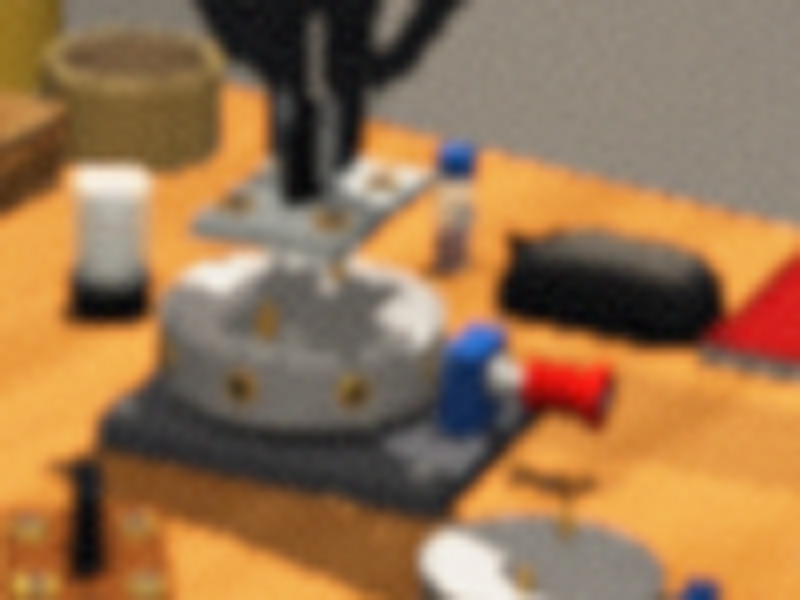

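View pics/c1t.png

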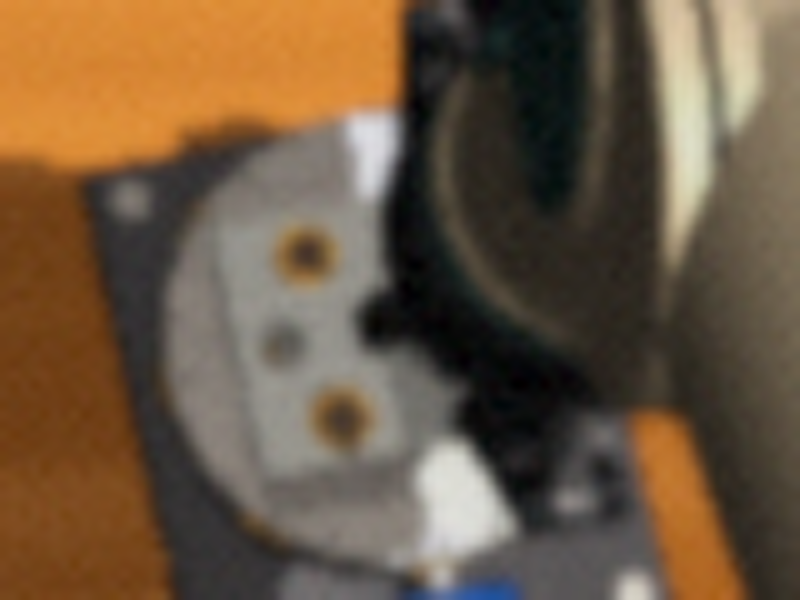

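```bash
cat > c.py <<'E'
from h import *
p=dict(np.load("tp1.npz")); e=np.array([592.27,-211.95,110.58])
f=lambda u,v,z:world(p,315+u/10-.45,175+v/10-.45,z=z)[:2]
zo=e[2]-14.7
h=f(285,340,zo+8);a=f(308,252,zo+11);b=f(343,416,zo+11)
d=a-b;th=np.arctan2(d[1],d[0]);ex=d/np.hypot(*d);ey=np.array([-ex[1],ex[0]])
print("hole",h,"discs",a,b,"len",np.hypot(*d),"yaw",np.degrees(th))
print("origin from hole",h-36*ey,"from discs",(a+b)/2-26*ey)
R=np.radians(9.8);ey2=np.array([-np.sin(R),np.cos(R)]);print("with yaw 9.8:",h-36*ey2,(a+b)/2-26*ey2)
E
python3 c.py
```

```text
hole [ 587.25501782 -176.49541256] discs [ 608.8885442  -182.80762398] [ 567.40643696 -189.58961872] len 42.032852315920515 yaw 9.285255472324138
origin from hole [ 593.0636127  -212.02371431] from discs [ 592.34258688 -211.8579504 ]
with yaw 9.8: [ 593.38255979 -211.9700969 ] [ 592.57293756 -211.81922671]
```

```bash
cat > d.py <<'E'
from h import *
p=dict(np.load("top0.npz")); g=p["color"].astype(float)
# pins: yellow-ness centroid on dial
Y=(g[...,0]-g[...,2])
P=[]
for cu,cv in((340.4,210.7),(367.5,205.2)):
    u0,v0=int(round(cu)),int(round(cv)); w=Y[v0-4:v0+5,u0-4:u0+5]; bg=np.median(np.r_[w[0],w[-1],w[:,0],w[:,-1]]); w=np.clip(w-bg-8,0,None)
    vv,uu=np.mgrid[-4:5,-4:5]; P.append((u0+(w*uu).sum()/w.sum(),v0+(w*vv).sum()/w.sum()))
print("pin px",P)
for z in(60,62,65):
    A,B=[world(p,*q,z=z)[:2] for q in P];d=A-B;print(z,A,B,"mid",(A+B)/2,np.hypot(*d),np.degrees(np.arctan2(-d[0],d[1])))
# dial edge by radial gradient at z=54
gr=cv2.GaussianBlur(p["color"],(0,0),.8).astype(float).mean(2)
c=np.array([593,-211.])
for it in range(3):
    pts=[]
    for a in np.radians(np.arange(0,360,3)):
        rr=np.arange(52,68,.5); q=np.array([pix(p,[c[0]+r*np.cos(a),c[1]+r*np.sin(a),54]) for r in rr],np.float32)
        val=cv2.remap(gr.astype(np.float32),q[None,:,0],q[None,:,1],cv2.INTER_LINEAR)[0]
        r=rr[np.argmin(np.gradient(val))]; pts.append(c+r*np.array([np.cos(a),np.sin(a)]))
    pts=np.array(pts); from scipy.optimize import least_squares
    s=least_squares(lambda x:np.hypot(*(pts-x[:2]).T)-x[2],[*c,60],loss="soft_l1"); c=s.x[:2]
print("dial fit",s.x)
p=dict(np.load("sc1.npz")); f=lambda u,v,z:world(p,275+u/8-.44,155+v/8-.44,z=z)[:2]
A,B=f(268,320,61),f(338,270,61);print("scene pins",A,B,(A+B)/2,np.hypot(*(A-B)))
z=110.58-14.7+11
A,B,Cc=f(235,203,z),f(331,218,z),f(381,181,z)
print("scene discs",A,B,Cc,"mid diag",(A+Cc)/2,np.hypot(*(A-Cc)),np.hypot(*(A-B)))
E
python3 d.py
```

```text
pin px [(np.float64(340.6885245901639), np.float64(210.62021857923497)), (np.float64(367.7807881773399), np.float64(204.9064039408867))]
60 [ 587.44942138 -176.49828388] [ 600.40022222 -247.55769528] mid [ 593.9248218  -212.02798958] 72.22993278421579 10.328968392959016
62 [ 587.21060993 -176.21884186] [ 600.1382253  -247.15103755] mid [ 593.67441762 -211.68493971] 72.10062152932647 10.328968392959064
65 [ 586.85239275 -175.79967883] [ 599.74522993 -246.54105097] mid [ 593.29881134 -211.1703649 ] 71.90665464699246 10.32896839295909
dial fit [ 593.22235169 -211.72464628   59.58243615]
scene pins [ 586.13020461 -173.65682362] [ 594.17998007 -237.41392454] [ 590.15509234 -205.53537408] 64.26326168598261
scene discs [ 605.06572274 -174.91231876] [ 565.38350645 -185.21050523] [ 572.84040311 -233.60481215] mid diag [ 588.95306293 -204.25856545] 66.95729987090434 40.996718583797595
```

```bash
python3 -m crank '[[[0,0.02,0.3,-0.04,-0.02,-0.04],[0,0,0.25,0,0,0],[0,0,0.15,0,0,0],[0,0,0,0,0,0],[0,0,0,0,0,0]]]'
python3 go.py 592.9 -211.7 86 100.1
```

```text
clock: 9.67
eef_pos: [592.7, -211.7, 87.5]
tool_rot: [3.142, 0.0, 1.747]
force: [-0.2, 0.4, -1.7]
width: 11.1
t 9.6667 pos [ 592.7 -211.7   87.5] rpy [180.     0.   100.07] F [-0.2  0.4 -1.7] w 11.1 q [ 0.51  0.8  -0.35  1.69  0.38  0.72  0.15]
shift [-0.002  0.006  0.051] turn [ 0.     0.001 -0.005] | shift in target axes [-0.002  0.006  0.051]
```

Well aligned. Lowering slowly now.

```bash
for i in 1; do python3 -m crank '[[[0,0,0.1,0,0,0],[0,0,0.1,0,0,0],[0,0,0.1,0,0,0],[0,0,0,0,0,0]]]'; done
python3 go.py 592.9 -211.7 68.7 100.1
```

```text
clock: 10.0
eef_pos: [593.0, -211.6, 77.7]
tool_rot: [3.141, 0.0, 1.747]
force: [0.7, 0.4, -0.9]
width: 11.0
t 10.0 pos [ 593.  -211.6   77.7] rpy [1.7997e+02 1.0000e-02 1.0008e+02] F [ 0.7  0.4 -0.9] w 11.0 q [ 0.5   0.81 -0.34  1.69  0.38  0.71  0.14]
shift [-0.004 -0.004  0.3  ] turn [ 0.004  0.001 -0.003] | shift in target axes [-0.004 -0.004  0.3  ]
```

```bash
python3 -m crank '[[[0,0,0.1,0,0,0],[0,0,0.08,0,0,0],[0,0,0.05,0,0,0],[0,0,0,0,0,0]]]'
python3 go.py 592.9 -211.7 68.7 100.1
python3 -m crank '[[[0,0,0.03,0,0,0],[0,0,0.03,0,0,0],[0,0,0,0,0,0]]]'
python3 go.py 592.9 -211.7 68.7 100.1
```

```text
clock: 10.33
eef_pos: [593.2, -211.6, 70.2]
tool_rot: [3.141, 0.0, 1.747]
force: [-1.0, -0.7, -2.0]
width: 10.8
t 10.3333 pos [ 593.2 -211.6   70.2] rpy [1.7996e+02 2.0000e-02 1.0008e+02] F [-1.  -0.7 -2. ] w 10.8 q [ 0.5   0.82 -0.34  1.7   0.39  0.69  0.14]
shift [-0.001 -0.009  0.049] turn [ 0.007  0.003 -0.004] | shift in target axes [-0.001 -0.009  0.049]
clock: 10.58
eef_pos: [593.4, -211.7, 69.7]
tool_rot: [3.141, 0.001, 1.747]
force: [-0.2, -0.8, -1.4]
width: 11.3
t 10.5833 pos [ 593.4 -211.7   69.7] rpy [1.7994e+02 6.0000e-02 1.0007e+02] F [-0.2 -0.8 -1.4] w 11.3 q [ 0.5   0.82 -0.34  1.7   0.39  0.69  0.14]
shift [ 0.001 -0.015  0.033] turn [ 0.01   0.009 -0.005] | shift in target axes [ 0.001 -0.015  0.033]
```

```bash
python3 -m crank '[[[0,0,0.04,0,0,0],[0,0,0.04,0,0,0],[0,0,0.04,0,0,0]]]'
python3 -m crank '[[[0,0,0.04,0,0,0],[0,0,0.04,0,0,0],[0,0,0,0,0,0]]]'
```

```text
clock: 10.83
eef_pos: [593.7, -211.8, 69.3]
tool_rot: [3.14, 0.002, 1.746]
force: [-3.2, 0.6, 8.6]
width: 11.1
clock: 11.08
eef_pos: [593.8, -211.8, 69.8]
tool_rot: [3.14, 0.004, 1.746]
force: [0.7, 0.3, -1.2]
width: 11.3
```

Contact was about 9 N at TCP z 69.3, so the underside is near 54. I release and back off straight up.

```bash
python3 -m crank '[[[0,0,0,0,0,0],[0,0,0,0,0,0],[0,0,0,0,0,0],[0,0,0,0,0,0],[0,0,0,0,0,0],[0,0,0,0,0,0],[0,0,0,0,0,0],[0,0,0,0,0,0]]]' -1
python3 -m crank '[[[0,0,-0.3,0,0,0],[0,0,-0.6,0,0,0],[0,0,-0.8,0,0,0],[0,0,-0.8,0,0,0],[0,0,-0.8,0,0,0],[0,0,-0.5,0,0,0],[0,0,0,0,0,0]]]'
python3 - <<'E'
from h import *
s=ctrl.read_state();print(s["eef_pos"])
p=ctrl.get_image("scene");save(p,"c2s.png",(290,165,370,225),10)
b=ctrl.get_image("top"); np.savez("tp2.npz",**{k:b[k] for k in("color","depth","camera_matrix","R","t")})
C=cloud(p)
for u,v in((301,188),(313,190),(331,184)): print(C[v,u].round(1))
E
python3 go.py 480.6 -231 140 10
```

```text
clock: 11.75
eef_pos: [594.7, -212.0, 69.5]
tool_rot: [3.138, 0.004, 1.746]
force: [-0.2, -0.8, 0.1]
width: 85.8
clock: 12.33
eef_pos: [593.3, -210.8, 190.1]
tool_rot: [3.14, 0.002, 1.747]
force: [-0.2, 0.5, 0.2]
width: 85.4
[ 593.31514753 -210.8320671   190.13601313]
[ 648.4 -222.5   53.2]
[ 584.4 -199.3   69.4]
[ 634.4 -396.5   18.5]
t 12.4333 pos [ 591.8 -210.6  187.1] rpy [-1.7984e+02  3.0000e-02  1.0010e+02] F [-0.2  0.6 -0.1] w 85.4 q [ 0.54  0.67 -0.4   1.62  0.31  0.92  0.2 ]
shift [-0.019 -3.763  1.581] turn [-0.017  0.024 15.017] | shift in target axes [-3.767  0.026  1.571]
```

View pics/c2s.png

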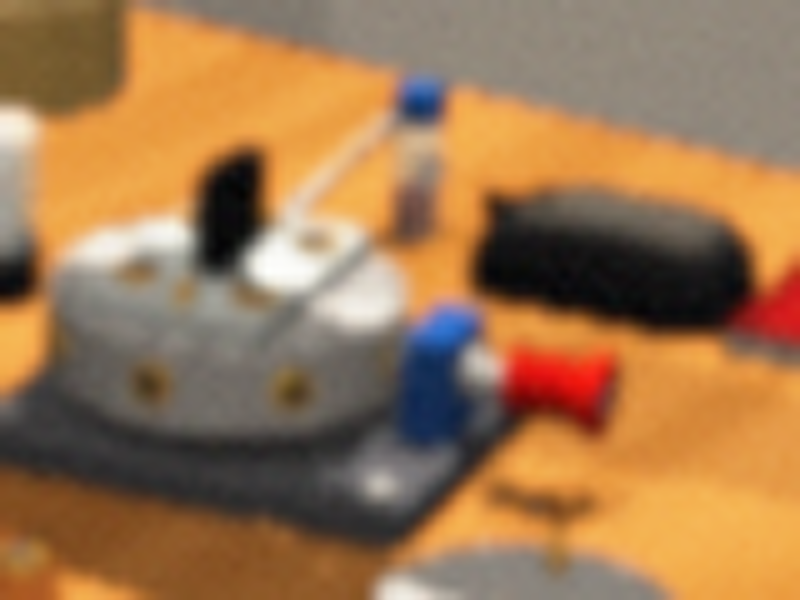

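The carrier lies flat on the dial, with a pin tip showing in its near hole at crop (180,292), and the knob is at home. Next is the knob.

```bash
python3 -m crank '[[[0,-0.8,0,0,0,0],[0,-0.8,0,0,0,0],[0,-0.8,0,0,0,0],[0,-0.8,0,0,0,0],[0,-0.6,0,0,0,0],[0,0,0,0,0,1],[0,0,0,0,0,1],[0,0,0,0,0,1],[0,0,0,0,0,1],[0,0,0,0,0,1],[0,0,0,0,0,1],[0,0,0,0,0,1]]]'
python3 -m crank '[[[0,0,0,0,0,1],[0,0,0,0,0,1],[0,0,0,0,0,1],[0,0,0,0,0,1],[0,0,0,0,0,1],[0,0,0,0,0,1],[0,0,0,0,0,1],[0,0,0,0,0,1],[0,0,0,0,0,0],[0,0,0,0,0,0]]]'
python3 go.py 480.2 -231.8 140 10
python3 - <<'E'
from h import *
p=ctrl.get_image("top");np.savez("tp3.npz",**{k:p[k] for k in("color","depth","camera_matrix","R","t")})
save(p,"c3t.png",(300,170,400,270),6)
s=ctrl.read_state()
a=np.radians(10); ex=np.array([np.cos(a),np.sin(a)]);ey=np.array([-ex[1],ex[0]])
C=cloud(p);loc=(C[...,:2]-[593.4,-211.7])@np.array([ex,ey]).T
for sx in(-1,1):
  for y0,y1 in((-46,-40),(-32,-20),(20,32),(40,46)):
    m=(abs(loc[...,0]*sx-28)<4)&(loc[...,1]>y0)&(loc[...,1]<y1); print(sx,y0,m.sum(),np.median(C[...,2][m]) if m.any() else None)
m=(abs(loc[...,1])<8)&(loc[...,0]<-95)&(loc[...,0]>-135)&(C[...,2]>40);print("knob x",np.percentile(loc[m][:,0],[3,50,97]),"y",loc[m][:,1].mean(),"z",np.median(C[m][:,2]))
E
```

```text
clock: 13.43
eef_pos: [460.2, -227.6, 171.1]
tool_rot: [-3.107, 0.007, 0.98]
force: [-1.0, -0.2, 0.2]
width: 85.9
clock: 14.27
eef_pos: [449.1, -224.0, 158.2]
tool_rot: [-3.114, 0.058, 0.099]
force: [0.3, -0.5, -0.2]
width: 85.6
t 14.2667 pos [ 449.1 -224.   158.2] rpy [-178.44    3.33    5.65] F [ 0.3 -0.5 -0.2] w 85.6 q [ 0.36  0.55  0.07  1.94 -0.05  0.71 -1.02]
shift [1.038 0.375 0.537] turn [-0.281  0.545 -0.732] | shift in target axes [0.975 0.435 0.606]
-1 -46 7 63.97435115172879
-1 -32 15 63.59888014369081
-1 20 16 64.03371767267616
-1 40 8 61.192767685904016
1 -46 5 63.05180574890599
1 -32 10 64.42752085568083
1 20 12 65.00126246185113
1 40 8 62.82152692582119
knob x [-133.71307521 -114.81039418  -96.4771553 ] y 0.2206656766678291 z 560.2219910780689
```

View pics/c3t.png

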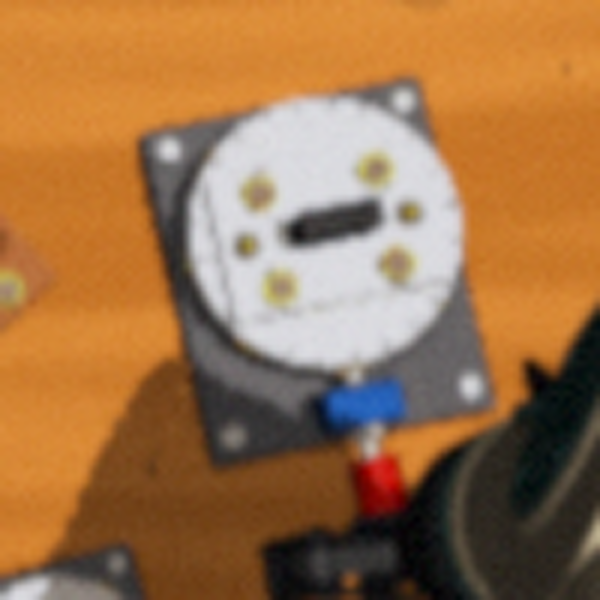

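Carrier seated: both pins show in its holes at crop (247,244) and (410,212), and its top is level at about 62–64 mm all round. Moving over the knob at (380,485).

```bash
python3 -m crank '[[[0.5,0.2,0.2,-0.14,0.27,-0.37],[0.5,0.2,0.3,-0.14,0.27,-0.37],[0,0,0.5,0,0,0],[0,0,0.4,0,0,0],[0,0,0.2,0,0,0],[0,0,0,0,0,0],[0,0,0,0,0,0]]]'
python3 go.py 480.2 -231.8 75 10
```

```text
clock: 14.9
eef_pos: [479.7, -232.1, 105.0]
tool_rot: [-3.14, -0.0, 0.194]
force: [0.5, -0.7, -0.2]
width: 85.6
t 14.9 pos [ 479.7 -232.1  105. ] rpy [-1.7991e+02 -2.0000e-02  1.1120e+01] F [ 0.5 -0.7 -0.2] w 85.6 q [ 0.38  0.65  0.02  1.96 -0.03  0.54 -0.95]
shift [ 0.016 -0.004  1.001] turn [-0.016 -0.004  0.186] | shift in target axes [ 0.017 -0.006  1.001]
```

```bash
python3 -m crank '[[[0,0,0.5,0,0,0.18],[0,0,0.5,0,0,0],[0,0,0.5,0,0,0],[0,0,0.5,0,0,0],[0,0,0.3,0,0,0],[0,0,0.2,0,0,0],[0,0,0,0,0,0],[0,0,0,0,0,0]]]'
python3 go.py 480.2 -231.8 21 10
```

```text
clock: 15.57
eef_pos: [483.4, -234.1, 32.0]
tool_rot: [3.139, -0.008, 0.178]
force: [-0.1, -0.2, 1.0]
width: 85.5
t 15.5667 pos [ 483.4 -234.1   32. ] rpy [179.82  -0.46  10.19] F [-0.1 -0.2  1. ] w 85.5 q [ 0.39  0.77  0.02  1.99 -0.04  0.37 -0.95]
shift [-0.094 -0.094  0.366] turn [ 0.029 -0.076  0.032] | shift in target axes [-0.091 -0.093  0.367]
```

```bash
python3 -m crank '[[[-0.1,-0.09,0.2,0.03,-0.08,0],[-0.05,0,0.15,0,0,0],[0,0,0,0,0,0],[0,0,0,0,0,0]]]'
python3 go.py 480.2 -231.8 21 10
python3 - <<'E'
from h import *
p=ctrl.get_image("scene");save(p,"k1.png",(310,180,390,240),10)
E
```

```text
clock: 15.9
eef_pos: [479.4, -232.6, 22.6]
tool_rot: [3.14, -0.002, 0.178]
force: [0.8, 0.5, 0.2]
width: 85.6
t 15.9 pos [ 479.4 -232.6   22.6] rpy [ 1.7991e+02 -9.0000e-02  1.0210e+01] F [0.8 0.5 0.2] w 85.6 q [ 0.39  0.79  0.02  1.99 -0.04  0.36 -0.95]
shift [ 0.032 -0.023  0.053] turn [ 0.015 -0.016  0.035] | shift in target axes [ 0.032 -0.023  0.053]
```

View pics/k1.png

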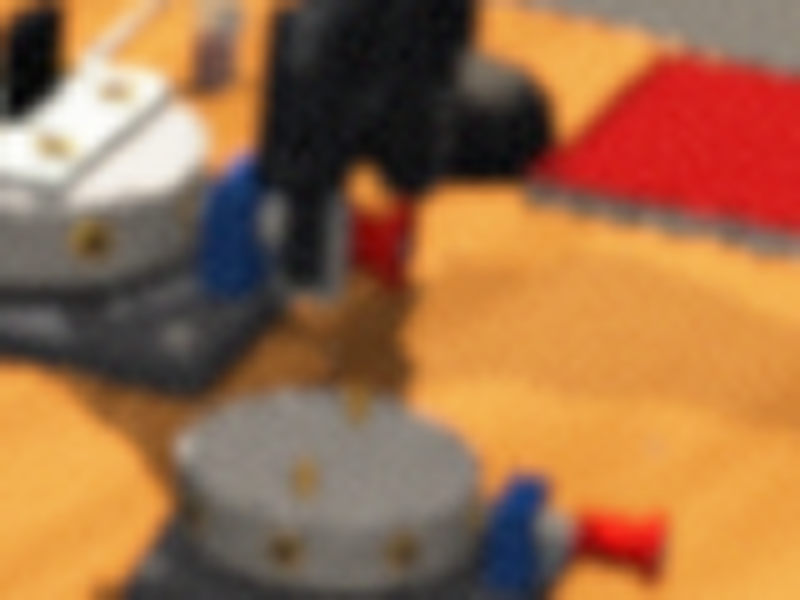

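```bash
python3 -m crank '[[[0.06,-0.02,0.05,0,0,0],[0,0,0,0,0,0],[0,0,0,0,0,0]]]'
python3 -m crank '[[[0,0,0,0,0,0],[0,0,0,0,0,0],[0,0,0,0,0,0],[0,0,0,0,0,0],[0,0,0,0,0,0],[0,0,0,0,0,0],[0,0,0,0,0,0],[0,0,0,0,0,0],[0,0,0,0,0,0],[0,0,0,0,0,0]]]' 1
python3 go.py 480.2 -231.8 21 10
```

```text
clock: 16.2
eef_pos: [481.6, -231.9, 21.5]
tool_rot: [3.139, -0.002, 0.178]
force: [-0.0, -0.2, 0.9]
width: 85.2
clock: 17.03
eef_pos: [481.2, -228.8, 22.2]
tool_rot: [-3.14, -0.002, 0.179]
force: [0.1, 0.4, 1.6]
width: 20.3
t 17.0333 pos [ 481.2 -228.8   22.2] rpy [-1.7989e+02 -1.0000e-01  1.0250e+01] F [0.1 0.4 1.6] w 20.3 q [ 0.38  0.79  0.02  1.99 -0.04  0.36 -0.96]
shift [-0.051  0.092  0.04 ] turn [-0.019 -0.017  0.041] | shift in target axes [-0.051  0.092  0.04 ]
```

```bash
python3 -m crank '[[[-0.15,0,0,0,0,0],[-0.15,0,0,0,0,0],[-0.15,0,0,0,0,0],[-0.15,0,0,0,0,0]]]'
python3 go.py 465.4 -231.6 22.2 10
```

```text
clock: 17.37
eef_pos: [474.5, -230.1, 22.3]
tool_rot: [3.139, -0.021, 0.183]
force: [8.2, 1.3, -6.1]
width: 20.3
t 17.3667 pos [ 474.5 -230.1   22.3] rpy [179.84  -1.21  10.46] F [ 8.2  1.3 -6.1] w 20.3 q [ 0.4   0.78  0.01  2.02 -0.04  0.32 -0.94]
shift [-0.306 -0.007 -0.003] turn [ 0.025 -0.202  0.077] | shift in target axes [-0.306 -0.004  0.004]
```

```bash
python3 -m crank '[[[-0.2,0,0,0,-0.2,0],[-0.2,0,0,0,-0.1,0],[-0.2,0,0,0,-0.1,0],[-0.2,0,0,0,-0.1,0]]]'
python3 go.py 465.4 -231.6 22.2 10
```

```text
clock: 17.7
eef_pos: [467.3, -231.6, 22.4]
tool_rot: [3.132, 0.003, 0.186]
force: [9.5, 2.8, -8.8]
width: 20.3
t 17.7 pos [ 467.3 -231.6   22.4] rpy [1.7948e+02 1.6000e-01 1.0660e+01] F [ 9.5  2.8 -8.8] w 20.3 q [ 0.38  0.78  0.03  2.03 -0.03  0.33 -0.95]
shift [-0.063 -0.011  0.006] turn [0.088 0.027 0.111] | shift in target axes [-0.063 -0.01   0.006]
```

```bash
python3 -m crank '[[[-0.2,0,0,0,0,0],[-0.2,0,0,0,0,0],[-0.2,0,0,0,0,0]]]'
python3 -m crank '[[[-0.25,0,0,0,-0.1,0],[-0.25,0,0,0,-0.1,0]]]'
python3 go.py 465.4 -231.6 22.2 10
```

```text
clock: 17.95
eef_pos: [465.8, -231.9, 22.4]
tool_rot: [3.126, -0.024, 0.19]
force: [12.0, 3.9, -8.8]
width: 19.9
clock: 18.12
eef_pos: [465.9, -232.1, 22.4]
tool_rot: [3.12, -0.028, 0.194]
force: [14.1, 4.0, -11.9]
width: 20.3
t 18.1167 pos [ 465.9 -232.1   22.4] rpy [178.78  -1.62  11.1 ] F [ 14.1   4.  -11.9] w 20.3 q [ 0.4   0.77  0.01  2.06 -0.03  0.27 -0.94]
shift [-0.013 -0.018  0.007] turn [ 0.202 -0.272  0.18 ] | shift in target axes [-0.014 -0.018  0.008]
```

```bash
python3 -m crank '[[[-0.35,0,0.03,0.1,-0.3,0.1],[-0.4,0,0.03,0.1,-0.3,0.1],[-0.4,0,0.03,0.05,-0.2,0.05]]]'
python3 go.py 465.4 -231.6 22.2 10
```

```text
clock: 18.37
eef_pos: [465.3, -232.0, 22.4]
tool_rot: [3.134, 0.001, 0.18]
force: [19.1, 9.0, -9.8]
width: 20.0
t 18.3667 pos [ 465.3 -232.    22.4] rpy [1.7957e+02 6.0000e-02 1.0340e+01] F [19.1  9.  -9.8] w 20.0 q [ 0.39  0.78  0.03  2.03 -0.04  0.33 -0.95]
shift [ 0.007 -0.012  0.007] turn [0.071 0.009 0.056] | shift in target axes [ 0.006 -0.012  0.007]
```

```bash
python3 - <<'E'
from h import *
p=ctrl.get_image("scene");save(p,"k2.png",(290,160,390,235),8)
for _ in range(3): ctrl.get_image("top")
E
python3 go.py 465.4 -231.6 22.2 10
```

```text
t 18.5667 pos [ 465.3 -232.    22.4] rpy [1.7956e+02 2.0000e-02 1.0350e+01] F [19.3  7.2 -7.1] w 20.0 q [ 0.39  0.78  0.03  2.03 -0.04  0.33 -0.95]
shift [ 0.006 -0.011  0.006] turn [0.074 0.003 0.058] | shift in target axes [ 0.006 -0.011  0.006]
```

View pics/k2.png

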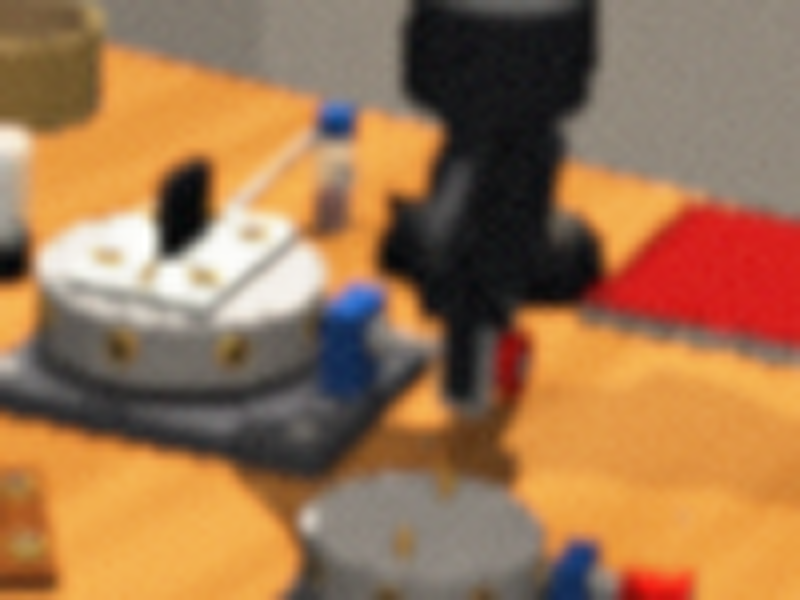

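The flange shows at crop (512,363), hard against the pads and clear of the bracket at (350,340). The carrier is still flat on the dial, and the pose and pull are steady, so I'm handing in.

```bash
python3 -c "
from cell import ctrl; print(ctrl.finish_job())"
```

```text
the job is handed in; nothing more can be done
None
```

The job is done and handed in at about 18.6 s of the 51 s allowed. I set the aluminium carrier on the larger table's pins and let go of it with the plunger still home. Then I pulled the red knob back to its stop, and the gripper still holds it there.

**Carrier:** After release, both pins showed in its holes. Its top measured about 61–65 mm at points all round, against 62 mm expected for flush; that spread is depth-camera noise. The highest force I read while seating it was about 9 N.

**Plunger:** The knob moved about 16 mm and then stalled. It held steady at about 19 N along x, about 22 N in total, which is above the 11 N spring, so it is against the stop. The jaw opening held at 20 mm.

**Disagreements:**
- **Pin position:** the scene camera differed from the top camera by several mm, because one pin was partly hidden. I went by the top camera.
- **Knob position:** on gripping, the gripper settled about 3 mm to the side of where I expected the knob, with no side force building up.
- **Knob width:** it read 20 mm rather than 22 mm, and the carrier's bar also read about 1 mm small.

I saw no sign of the other things on the desk having moved, but I did not measure them.

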